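# Unlock the cam and dock the tube carriage

### The job

Push the lever of the eccentric lock round until the low point of its cam (the thin side of the disc) faces the tube carriage, and leave it there; only then push the carriage forward in its rails until it is fully home against the two end stops. Push only, with the fingertips: do not lift or tip the carriage or its tubes, do not move the carriage before the cam is at its low point, and leave the bottle, the jar and the dish where they stand.

Things in the scene. Friction and masses are not known exactly. Their poses are not given: they have to be found in the camera images.
- dock: Fixed dark steel base plate, 340 (x) x 120 (y) x 10 mm. Origin: centre of its underside, on the bench; z up; +x is FORWARD, the way the carriage is pushed; +y its left. Steel rails along x, tops 30 mm high, inner faces at y = +-36.5 mm, x = -161 to 29 mm. On the left a white reader box, 72 mm high, x = -35 to 25, y = 64 to 110 mm. The cam's upright axis is at x = 90, y = 0 mm.
- cam (a joint): Turn of cam and lever, rad, growing anticlockwise from above. 0: the disc's high point faces the carriage, lever points to the dock's right (-y). 3.14: low point faces it, lever points square to the left (+y). Starts at -0.6 to 0.7; range -0.75 to 3.75, so turn it anticlockwise, the lever passing over the dock's front. Friction 0.3 N m; stays where left. 3.14 +-0.4 counts as low.
- cam_axis (a point): Point on the cam's axis at the lever's mid height, 51 mm above the bench (brass hub of 22 mm diameter, top at 64 mm). The cam is a steel disc of 56 mm diameter, 12 to 30 mm above the bench, its centre 14 mm off the axis: axis to rim is 42 mm at the high point, 14 mm at the low point.
- lever_tip (a point): Outer end of the aluminium lever bar, 85 mm from the cam axis, at the bar's mid height. The bar is radial and straight, 12 mm wide, its upright sides 42 to 60 mm above the bench; under it are only the disc, base plate, rails and stops (34 mm high at most). About 5 N, pushed 60 mm out from the axis, turns it.
- carriage: Loose aluminium carriage, about 0.5 kg, lying on the dock plate between the rails, 1.5 mm play each side. Origin: centre of its underside, 10 mm above the bench; +x forward. 130 long (x = -65 to 65), 70 mm wide; nose 40 wide, 22 mm high, from x = 20 on; grey tube block, top at z = 42 mm, x = -53 to 17. Starts 44 to 59 mm short of home; home: origin at x = 9 mm of the dock. Slides at 2 to 10 N.
- push_plate (a point): Centre of the rear face of the carriage's upright push plate (60 mm wide, 10 mm thick, reaching from 18 to 68 mm above the bench); this point is 45 mm above the bench. Push forward here.
- nose (a point): Centre of the front face of the carriage's nose. Home: at x = 74 mm in the dock's frame, 16 mm short of the cam axis; there the carriage's shoulders (45 mm behind this face) meet the two end stops beside the nose (34 mm high, rear faces at x = 29 mm).
- tube0: Loose white capped tube, 16 mm diameter (cap 18.4 mm), 58 mm tall, standing in a hole of the carriage's block; its top is 84 mm above the bench. Origin: centre of its underside. Leave it standing.
- tube1: As tube0, in another hole.
- tube2: As tube0, in another hole.
- bottle: Bystander: amber bottle with cap, 70 mm diameter, 170 mm tall, beyond the dock's front end. Origin: centre of its underside.
- jar: Bystander: clear jar with grey lid, 64 mm diameter, 100 mm tall, behind the dock's rear end. Origin: centre of its underside.
- dish: Bystander: round steel dish, 90 mm diameter, 35 mm high, on the dock's right. Origin: centre of its underside.
Mind the look-alikes: they are no part of the job. What is shaped like the carriage but red is not meant.

How it is judged:
On the way, in this order (a step that is already met when the one before it is completed fails the run):
1. the cam is turned to its low point while the carriage is still back (value of joint cam between 2.74 and 3.54 rad and x of nose in the frame of dock below 0.042 m), for 0.2 s.
2. the carriage is pushed home against the stops (x of nose in the frame of dock above 0.071 m), for 0.2 s.
At the end, for the whole second after the job is handed in: The cam is within 0.4 rad of its low point, the carriage is within 3 mm of home against the stops, flat on the dock and at rest, and the three tubes stand in it (value of joint cam between 2.74 and 3.54 rad and x of nose in the frame of dock between 0.071 and 0.078 m and z of carriage in the frame of dock below 0.013 m and linear speed of carriage below 0.01 m/s and angle between carriage's own z axis and vertical below 0.05 rad and angle between each of tube0, tube1, tube2's own z axis and vertical below 0.25 rad); the robot touches nothing.
It fails at once if the carriage is moved more than 10 mm while the cam is not at its low point (distance of nose from where it was at the start of the episode above 0.01 m and not (value of joint cam between 2.74 and 3.54 rad)).
It fails at once if the carriage is lifted or tipped (z of carriage in the frame of dock above 0.018 m or angle between carriage's own z axis and vertical above 0.15 rad).
It fails at once if a tube is lifted or tipped (z of any of tube0, tube1, tube2 in the frame of carriage above 0.028 m or angle between any of tube0, tube1, tube2's own z axis and vertical above 0.4 rad).
It fails at once if the bottle, the jar or the dish is disturbed (distance of any of bottle, jar, dish from where it was at the start of the episode above 0.03 m).
It also fails if it takes over 54 s, if anything falls off the work surface, if the arm or the gripper's body presses on something with over 40 N, if the wrist force passes 120 N, or if a joint passes its speed limit or range.

### The arm

A 6-joint arm with a two-finger parallel gripper is mounted at the origin on the work surface. World frame = base frame: x ahead of the robot, y to its left, z up, the work surface at z = 0. Lengths are in m, angles in rad, forces in N, time in s.
With the tool pointing down it reaches from about 0.35 to 0.875 m from the base axis. Payload 4.2 kg.
Tool frame: the origin (TCP) lies on the centre line of the jaws, within the pads' length; the fingertips stand robot.tip_reach ahead of it and the grasp point (between the pads) lies 6 mm ahead of it (robot.tip_reach is the distance from the TCP to the fingertips, in m); x points along the fingers, y is the direction in which the jaws open and shut, and the axes are right-handed (so a half turn about x gives the same grasp; the last joint's range is limited). The gripper opens to 85 mm and grips with 20 to 120 N. Pads are 22 mm wide; open, the fingers measure 114 mm over their backs; the gripper's body (76 mm by 85 mm) begins 54 mm behind the grasp point. The pads swing forward as they close: fully open they stand 13 mm farther back than shut.
Start: joints at [-1.091, 0.385, 0.008, 0, -1.194, -0.259], TCP at [0.137, -0.61, 0.256] pointing down, gripper open.
Joint ranges: [-3.14, 3.14], [-1.21, 2.06], [-1.07, 1.41], [-3.16, 2.05], [-2.99, -0.16], [-3.1, 3.1]. Speed limits (rad/s): [2.79, 2.79, 3.14, 3.14, 3.14, 3.14].

### API

Orientations are given as a unit quaternion [w, x, y, z].
In Python, from bench import robot, cams, sign_off gives the robot as it stands. The module is installed in compiled form; this text tells all that it offers.
- The arm moves only by the tool step_arm, never from a script. Its argument "motion" is a list that holds one entry, the list of rows, each a list of 7 numbers: the shift along the tool's x, y, z in cm, then the turn, a rotation vector about the tool's x, y, z in degrees, then the opening in per cent of the stroke, from 0 (shut) to 100 (fully open). A call has 1 to 8 rows; each row shifts and turns the commanded pose from where the row before left it, along the tool's axes as they then stand; what a row does not reach is not made up. A row lasts 1/12 s, in which the tool goes at most 41.7 mm and 7.16 degrees, less where a joint would pass 70% of its speed; a pose out of reach is approached as far as the arm can. A call is refused whole if a number of a shift passes 4.17 or a number of a turn 7.16, either way. A call with a gripper value outside its range is refused whole. The fingers move at their own pace and stop on an object; "force" is the grip in N (left out, the last holds). Time passes only in rows, so rows that do not move let the fingers close. It gives the time, the measured TCP pose, the force and the opening at its end, in the units of the state.
- robot.get_state(): the state, without advancing time (a new reading comes with each control period).
- cams.get_image(name): name is "scene" or "side" or "wrist"; returns a dict with "pixels" (400x640x3 uint8, red, green, blue), "intrinsics" (3x3 intrinsics, pixels), "k1" (the pictures are not rectified: a ray, as slopes to the right and down, at radius r is drawn at 1 + k1 r^2 times it, then the intrinsics apply), "xyz" and "attitude" of the camera in the world. Camera axes: x right, y up, looking along -z (the intrinsics and any distortion apply to the point x, -y, -z); pixel columns grow to the right and rows downward; lengths in m; the calibration is good to about 2 mm. A picture is of the moment at which its call begins. There is no depth.
- sign_off(): hands the job in, once; it reports no verdict.
The state is a dict: "time": time; "q": joint angles; "dq": joint speeds; "joint_efforts": joint torques, N m; "position": TCP position; "orientation": TCP orientation; "wrist_force": force on the tool from outside, world axes, zero at the start; "ft_torque": the same for the moment, N m; "grip_width": finger opening in m.
Only numpy, scipy, OpenCV 4.12 (cv2) and the standard library are available. Lean on these libraries where they do the work, as an engineer would, in place of code of your own. Each camera call takes 0.05 s, during which the arm holds its last target.

## Working session

There is one attempt and no reset: what is moved stays moved. The work goes in short steps, Python scripts to look and compute and a tool call to move; the robot and the scene stay as the last step left them, time stands still between calls to the robot, and variables do not carry over. Pictures are saved under pics/ and viewed, and the job is handed in when it is done.

Besides the shell and the picture viewer there is one more tool, called after "Call:" as name(argument=value, ...) on one line, values as JSON. step_arm: Moves the arm, as the interface text tells. Its arguments: {"type":"object","properties":{"motion":{"type":"array"},"force":{"type":"number"}},"required":["motion"]}

```bash
mkdir -p pics; cat > h.py <<'E'
import numpy as np,cv2,json,pickle
from bench import robot,cams,sign_off
from scipy.spatial.transform import Rotation as R
def snap(n,fn):
    d=cams.get_image(n); cv2.imwrite('pics/'+fn+'.png',d['pixels'][:,:,::-1]); pickle.dump(d,open('pics/'+fn+'.pkl','wb')); return d
def rot(d):
    a=np.array(d['attitude'],float)
    return a if a.shape==(3,3) else R.from_quat(a[[1,2,3,0]]).as_matrix()
def proj(d,P):
    P=np.atleast_2d(P); c=(P-np.array(d['xyz']))@rot(d); x=c[:,0]/-c[:,2]; y=-c[:,1]/-c[:,2]
    f=1+d['k1']*(x*x+y*y); K=np.array(d['intrinsics'])
    return np.c_[K[0,0]*x*f+K[0,2],K[1,1]*y*f+K[1,2]]
def back(d,uv,z):
    K=np.array(d['intrinsics']); u=(uv[0]-K[0,2])/K[0,0]; v=(uv[1]-K[1,2])/K[1,1]
    x,y=u,v
    for _ in range(30):
        f=1+d['k1']*(x*x+y*y); x,y=u/f,v/f
    r=rot(d)@np.array([x,-y,-1]); o=np.array(d['xyz']); return o+r*(z-o[2])/r[2]
E
python3 - <<'E'
from h import *
print(robot.get_state(), robot.tip_reach)
for n in ['scene','side','wrist']:
    d=snap(n,n+'0'); print(n,d['xyz'],d['attitude'],d['k1'],d['intrinsics'])
E
```

```text
{'time': 0.0, 'q': array([-1.09144183e+00,  3.85571167e-01,  6.61578965e-03, -5.14143192e-04,
       -1.19395141e+00, -2.58597293e-01]), 'dq': array([ 1.96772166e-04,  1.52306099e-03,  1.76164031e-04, -6.51858920e-05,
        7.96529885e-04,  2.72347672e-04]), 'joint_efforts': array([-1.31964171e-03, -3.92289090e+01,  1.88396806e+01,  4.18618575e+00,
       -4.68659273e-03,  7.14575332e-07]), 'position': array([ 0.13676609, -0.60931745,  0.2552065 ]), 'orientation': array([ 0.7026991 , -0.07706748,  0.70292216,  0.07858124]), 'wrist_force': array([-0.03120853, -0.25923848, -0.17722838]), 'ft_torque': array([-0.01586603, -0.0015374 , -0.00857802]), 'grip_width': 0.08527502002493495} 0.025
scene [ 1.13321612 -0.24986779  0.71945759] [0.78681599 0.31405076 0.1950283  0.49422332] -0.04712084884668387 [[363.8410151    0.         320.551514  ]
 [  0.         363.8410151  201.81649627]
 [  0.           0.           1.        ]]
side [0.09308671 0.70495992 0.95484384] [-0.29850979 -0.11053937  0.35642955  0.87842526] 0.027292001023886025 [[467.587654     0.         329.24957743]
 [  0.         467.587654   192.87084583]
 [  0.           0.           1.        ]]
wrist [ 0.0607909  -0.62551546  0.37296187] [ 0.61752349 -0.09618937 -0.12270998  0.77094397] 0.011818991299033315 [[348.49607169   0.         327.99736987]
 [  0.         348.49607169 198.82356184]
 [  0.           0.           1.        ]]
```

View pics/scene0.png

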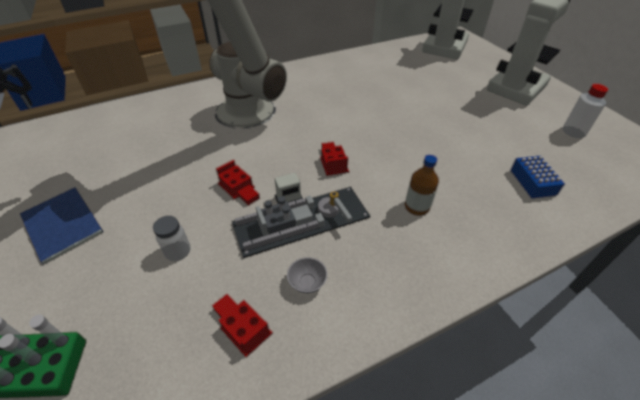

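View pics/side0.png

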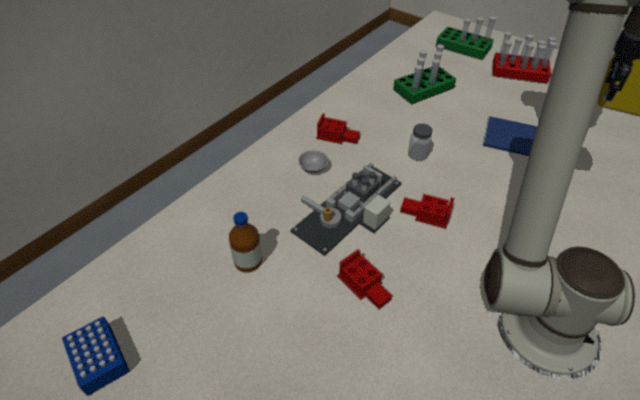

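View pics/wrist0.png

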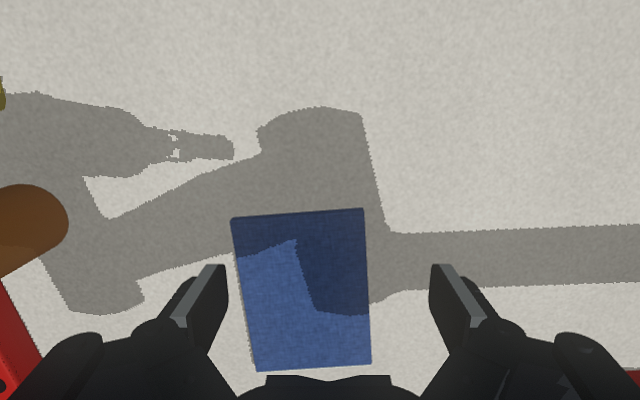

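The scene view shows the dock spanning about (233,245) to (368,212), with the hub near (333,198). In the side view the hub is at about (327,214) and the lever points up-left. I'll zoom in on both.

```bash
python3 - <<'E'
import cv2
a=cv2.imread('pics/scene0.png')[165:265,220:380];cv2.imwrite('pics/sc_z.png',cv2.resize(a,None,fx=5,fy=5,interpolation=cv2.INTER_CUBIC))
a=cv2.imread('pics/side0.png')[155:260,280:410];cv2.imwrite('pics/si_z.png',cv2.resize(a,None,fx=5.5,fy=5.5,interpolation=cv2.INTER_CUBIC))
E
```

```text
(no output)
```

View pics/sc_z.png

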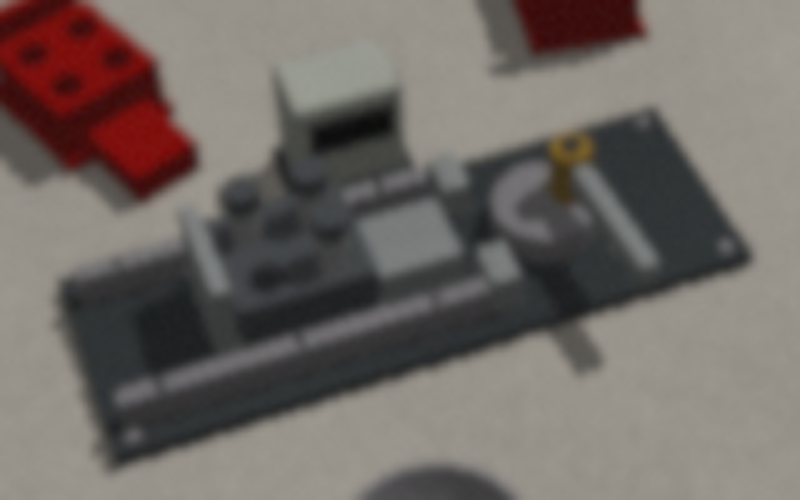

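View pics/si_z.png

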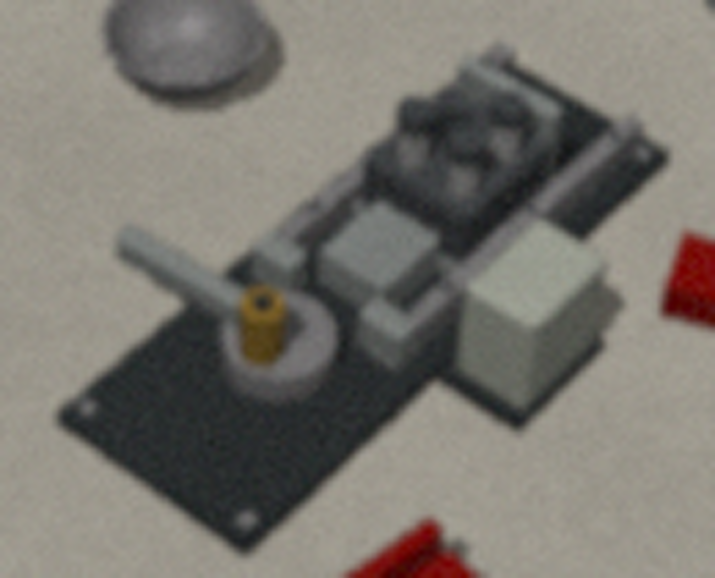

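```bash
cat > fit.py <<'E'
from h import *
from scipy.optimize import least_squares
ds=pickle.load(open('pics/scene0.pkl','rb'));di=pickle.load(open('pics/side0.pkl','rb'))
S=lambda u,v:(220+u/5-.4,165+v/5-.4); I=lambda u,v:(280+u/5.5-.4,155+v/5.5-.4)
obs=[(ds,S(652,108),(170,60,10)),(ds,S(750,258),(170,-60,10)),(ds,S(112,460),(-170,-60,10)),(ds,S(65,284),(-170,60,10)),
(di,I(60,415),(170,-60,10)),(di,I(247,548),(170,60,10)),(di,I(667,157),(-170,60,10)),
(ds,S(572,147),(90,0,64)),(di,I(264,300),(90,0,64))]
def w(p,P): 
    P=np.array(P)/1000.;c,s=np.cos(p[2]),np.sin(p[2]); return np.array([p[0]+c*P[0]-s*P[1],p[1]+s*P[0]+c*P[1],P[2]])
def loc(p,X):
    c,s=np.cos(p[2]),np.sin(p[2]);dx,dy=X[0]-p[0],X[1]-p[1];return np.array([c*dx+s*dy,-s*dx+c*dy])*1000
f=lambda p:np.concatenate([proj(d,w(p,P))[0]-uv for d,uv,P in obs])
if __name__=='__main__':
    for d,uv,P in obs: print(P,back(d,uv,P[2]/1000.).round(4))
    a=back(ds,obs[0][1],.01);b=back(ds,obs[3][1],.01)
    r=least_squares(f,[.6,-.25,np.arctan2(*(a-b)[[1,0]])],loss='soft_l1');p=r.x;print(p,np.degrees(p[2]));print(f(p).reshape(-1,2).round(1))
    np.save('dock.npy',p)
    for n,d,uv,z in [('tip side',di,I(130,240),51),('lever top end scene',ds,S(645,262),60),('noseTop front L/R scene',ds,S(438,203),32),('',ds,S(462,258),32),('nose side',di,I(325,262),32),('',di,I(368,300),32),('plate top corners scene',ds,S(185,212),68),('',ds,S(218,285),68),('plate side',di,I(470,62),68),('',di,I(557,108),68)]:
        X=back(d,uv,z/1000.);print(n,X.round(4),loc(p,X).round(1))
    for n,d,uv,z in [('bottle',ds,(418,210),0),('jar',ds,(176,255),0),('dish',ds,(306,268),35),('dish',di,(314,158),35),('jar',di,(419,157),0),('bottle',di,(247,266),0),('redA',ds,(258,200),0),('redB',ds,(335,175),0),]:
        X=back(d,uv,z/1000.);print(n,X.round(4),loc(p,X).round(1))
E
python3 fit.py
```

```text
(170, 60, 10) [0.512  0.1449 0.01  ]
(170, -60, 10) [0.6316 0.1367 0.01  ]
(-170, -60, 10) [ 0.6103 -0.1995  0.01  ]
(-170, 60, 10) [ 0.4953 -0.1884  0.01  ]
(170, -60, 10) [0.6245 0.1401 0.01  ]
(170, 60, 10) [0.5078 0.1472 0.01  ]
(-170, 60, 10) [ 0.4878 -0.1863  0.01  ]
(90, 0, 64) [0.5666 0.0646 0.064 ]
(90, 0, 64) [0.5642 0.0618 0.064 ]
[ 0.55979621 -0.0262419   1.51740808] 86.94107874172394
[[ 0.  -0.9]
 [ 0.6 -1.2]
 [ 0.2  0.1]
 [-2.1 -0.6]
 [-1.3 -0.7]
 [-0.2 -0.4]
 [ 0.3 -1.7]
 [-0.7 -0.4]
 [-0.6  0.3]]
tip side [0.6452 0.0614 0.051 ] [ 92.  -80.7]
lever top end scene [0.6473 0.0626 0.06  ] [ 93.3 -82.6]
noseTop front L/R scene [ 0.5451 -0.001   0.032 ] [24.5 16. ]
 [ 0.5846 -0.0056  0.032 ] [ 21.9 -23.7]
nose side [5.727e-01 5.000e-04 3.200e-02] [ 27.4 -11.5]
 [0.5416 0.0078 0.032 ] [33.  19.9]
plate top corners scene [ 0.5281 -0.1275  0.068 ] [-102.8   26.2]
 [ 0.5791 -0.1287  0.068 ] [-101.3  -24.7]
plate side [ 0.5778 -0.1285  0.068 ] [-101.1  -23.4]
 [ 0.5248 -0.1275  0.068 ] [-102.9   29.6]
bottle [0.662  0.2707 0.    ] [301.9 -86.2]
jar [ 0.5301 -0.3415  0.    ] [-316.4   12.8]
dish [ 0.7192 -0.0827  0.035 ] [ -47.9 -162.2]
dish [ 0.7327 -0.0947  0.035 ] [ -59.1 -176.3]
jar [ 0.5071 -0.3281  0.    ] [-304.3   36.5]
bottle [0.6405 0.2858 0.    ] [315.9 -63.9]
redA [ 0.4419 -0.1028 -0.    ] [-82.7 113.7]
redB [0.4431 0.1337 0.    ] [153.5 125.1]
```

The dock fits well with both cameras. It sits at (0.560, -0.026) with yaw 86.9°, the cam is near 0.03 rad, and the nose is at about x = 27 mm. That agrees with the stated ranges. Next is the tool frame and the approach.

```bash
cat > go.py <<'E'
from h import *
from fit import w,loc
p=np.load('dock.npy')
def st():
    s=robot.get_state();q=np.array(s['orientation']);M=R.from_quat(q[[1,2,3,0]]).as_matrix();return s,M
def show(*targets,tip=True):
    s,M=st();print('t',round(s['time'],2),'pos',s['position'].round(4),'dock',loc(p,s['position']).round(1),'F',s['wrist_force'].round(1),'g',round(s['grip_width'],4))
    D=R.from_euler('z',p[2]).as_matrix();print('tool axes in dock (cols)\n',(D.T@M).round(3))
    for T in targets: # dock mm, z of TCP
        print(T,'shift cm',(M.T@(w(p,T)-s['position'])*100).round(2))
E
python3 -c "
from go import *
show((60,-65,160),(60,-65,71))
s,M=st()
print(s['q'])
D=R.from_euler('z',p[2]).as_matrix()
for k in range(4):
  T=D@R.from_euler('z',k*np.pi/2).as_matrix()@np.array([[0,0,1],[0,1,0],[-1,0,0.]])
  print(k,np.degrees(R.from_matrix(M.T@T).as_rotvec()).round(2))
"
```

```text
t 0.15 pos [ 0.1368 -0.6094  0.2555] dock [-604.9  391.3] F [0.1 0.6 0. ] g 0.0854
tool axes in dock (cols)
 [[ 0.002  0.963  0.271]
 [ 0.001  0.271 -0.963]
 [-1.     0.002 -0.   ]]
(60, -65, 160) shift cm [ 9.63 51.65 61.92]
(60, -65, 71) shift cm [18.53 51.64 61.92]
[-1.09139713e+00  3.85370256e-01  6.96578685e-03 -3.80709713e-04
 -1.19399453e+00 -2.58646555e-01]
0 [-7.43e+01  6.00e-02 -8.00e-02]
1 [-1.643e+02  1.300e-01 -2.000e-02]
2 [ 1.057e+02 -9.000e-02 -6.000e-02]
3 [15.7  -0.02 -0.09]
```

Call:
step_arm(motion=[[[0, 0, 0, 5.23, 0, 0, 0], [0, 0, 0, 5.23, 0, 0, 0], [0, 0, 0, 5.23, 0, 0, 0], [0, 3.3, 2.2, 0, 0, 0, 0], [0, 3.3, 2.2, 0, 0, 0, 0], [0, 3.3, 2.2, 0, 0, 0, 0], [0, 3.3, 2.2, 0, 0, 0, 0], [0, 3.3, 2.2, 0, 0, 0, 0]]])

```text
time: 0.82
position: [0.256, -0.4492, 0.256]
orientation: [0.707, 0.019, 0.707, -0.019]
wrist_force: [1.0, 0.1, 0.0]
grip_width: 0.0002
```

Call:
step_arm(motion=[[[0, 3.3, 2.2, 0, 0, 0, 0], [0, 3.3, 2.2, 0, 0, 0, 0], [0, 3.3, 2.2, 0, 0, 0, 0], [0, 3.3, 2.2, 0, 0, 0, 0], [0, 3.3, 2.2, 0, 0, 0, 0], [0, 3.3, 2.2, 0, 0, 0, 0], [0, 3.3, 2.2, 0, 0, 0, 0], [0, 0, 0, 0, 0, 0, 0]]])

```text
time: 1.48
position: [0.4248, -0.2243, 0.2564]
orientation: [0.708, 0.016, 0.706, -0.016]
wrist_force: [0.0, 0.4, 0.4]
grip_width: -0.0001
```

```bash
python3 -c "
from go import *
show((58,-65,160),(58,-65,71));print(st()[0]['q'].round(2))"
```

```text
t 1.48 pos [ 0.4248 -0.2243  0.2564] dock [-205.   124.2] F [0.  0.4 0.4] g -0.0001
tool axes in dock (cols)
 [[ 0.     1.     0.007]
 [-0.002  0.007 -1.   ]
 [-1.     0.     0.002]]
(58, -65, 160) shift cm [ 9.68 26.16 19.09]
(58, -65, 71) shift cm [18.58 26.16 19.08]
[-0.15  0.14 -0.33 -0.   -1.1  -1.47]
```

Call:
step_arm(motion=[[[0.9, 3.2, 2.3, 0, 0, 0, 0], [0.9, 3.2, 2.3, 0, 0, 0, 0], [0.9, 3.2, 2.3, 0, 0, 0, 0], [0.9, 3.2, 2.3, 0, 0, 0, 0], [0.9, 3.2, 2.3, 0, 0, 0, 0], [0.9, 3.2, 2.3, 0, 0, 0, 0], [0.9, 3.2, 2.3, 0, 0, 0, 0], [0.9, 3.2, 2.3, 0, 0, 0, 0]]])

```text
time: 2.15
position: [0.6195, 0.019, 0.1835]
orientation: [0.707, 0.019, 0.707, -0.019]
wrist_force: [0.9, -1.1, -0.3]
grip_width: 0.0003
```

```bash
python3 -c "
from go import *
show((58,-65,120),(58,-65,71));
d=snap('wrist','w1');snap('scene','s1')
print(proj(d,[w(p,(90,0,64)),w(p,(92,-83,60)),w(p,(27,0,32))]))
"
```

```text
t 2.15 pos [0.6195 0.019  0.1835] dock [ 48.3 -57.2] F [ 0.9 -1.1 -0.3] g 0.0003
tool axes in dock (cols)
 [[-0.     1.     0.   ]
 [ 0.001  0.    -1.   ]
 [-1.    -0.    -0.001]]
(58, -65, 120) shift cm [6.35 0.97 0.78]
(58, -65, 71) shift cm [11.25  0.97  0.79]
[[388.14182725 119.01678661]
 [383.99484628 231.68752737]
 [297.44392821 115.20949295]]
```

View pics/w1.png

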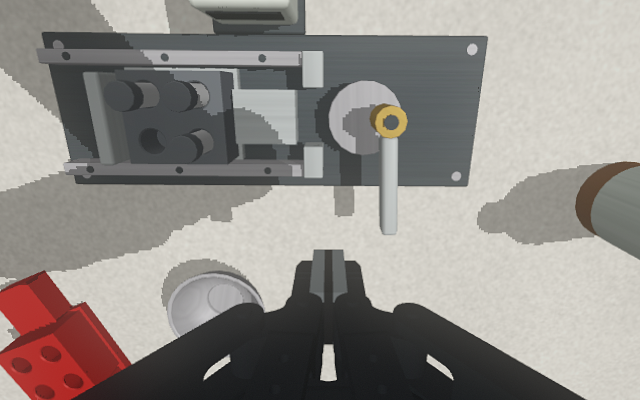

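The hub shows at (391,122) against a prediction of (388,119). The lever end is at (389,233) and the nose front at (297,117), so the fit is good to about 2 mm. Now I'll descend behind the lever.

Call:
step_arm(motion=[[[3.5, 0.3, 0.4, 0, 0, 0, 0], [3.5, 0.2, 0.3, 0, 0, 0, 0], [3.0, 0, 0, 0, 0, 0, 0], [1.2, 0, 0, 0, 0, 0, 0], [0, 0, 0, 0, 0, 0, 0]]])

```text
time: 2.67
position: [0.6236, 0.0211, 0.0687]
orientation: [0.704, 0.018, 0.71, -0.02]
wrist_force: [-0.5, 0.7, -0.2]
grip_width: 0.0002
```

```bash
python3 -c "
from go import *
show((66,-65,71));
d=snap('side','i2');d=snap('wrist','w2')
a=cv2.imread('pics/i2.png')[150:270,270:410];cv2.imwrite('pics/i2z.png',cv2.resize(a,None,fx=5,fy=5,interpolation=cv2.INTER_CUBIC))
"
```

```text
t 2.67 pos [0.6236 0.0211 0.0687] dock [ 50.7 -61.2] F [-0.5  0.7 -0.2] g 0.0002
tool axes in dock (cols)
 [[-0.002  1.    -0.001]
 [ 0.008 -0.001 -1.   ]
 [-1.    -0.002 -0.008]]
(66, -65, 71) shift cm [-0.23  1.53  0.37]
```

View pics/i2z.png

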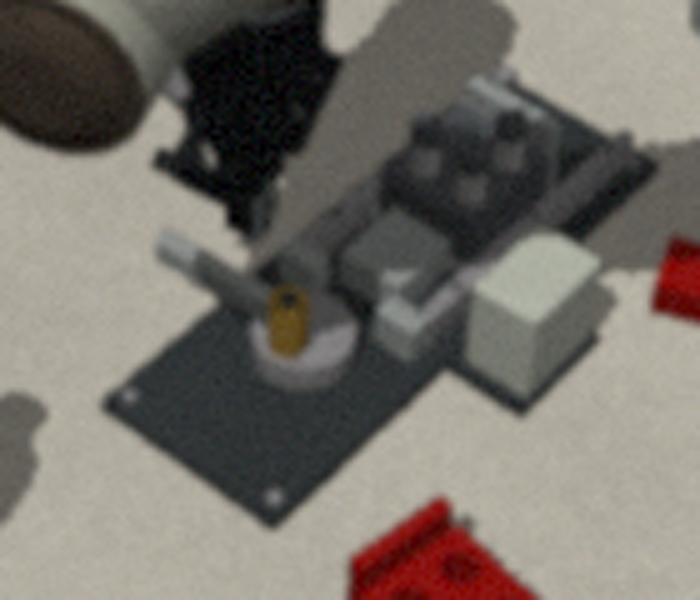

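View pics/w2.png

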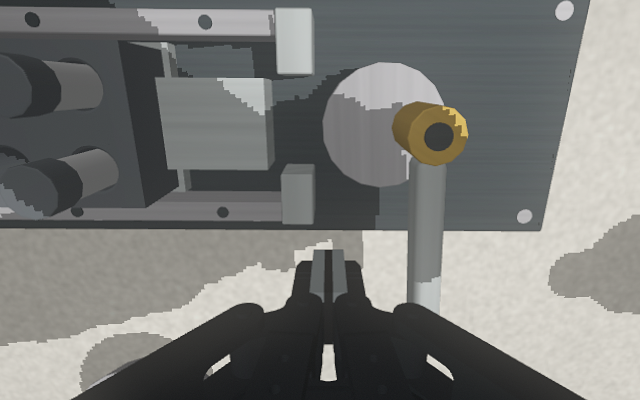

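Call:
step_arm(motion=[[[-0.1, 1.2, 0, 0, 0, 0, 0], [0, 1.1, 0, 0, 0, 0, 0], [0, 1.1, 0.2, 0, 0, 0, 0], [0, 1.1, 0, 0, 0, 0, 0], [0, 1.1, -0.2, 0, 0, 0, 0], [0, 1.0, -0.4, 0, 0, 0, 0], [0, 0.9, -0.55, 0, 0, 0, 0], [0, 0.8, -0.7, 0, 0, 0, 0]]])

```text
time: 3.43
position: [0.6148, 0.1061, 0.0749]
orientation: [0.708, 0.018, 0.706, -0.019]
wrist_force: [2.4, -6.6, -0.9]
grip_width: -0.0002
```

```bash
python3 -c "
from go import *
show((134,-44,70),(152,0,70))
d=snap('wrist','w3')
"
```

```text
t 3.43 pos [0.6148 0.1061 0.0749] dock [135.1 -47.9] F [ 2.4 -6.6 -0.9] g -0.0002
tool axes in dock (cols)
 [[-0.001  1.     0.002]
 [-0.002  0.002 -1.   ]
 [-1.    -0.001  0.002]]
(134, -44, 70) shift cm [ 0.49 -0.11 -0.39]
(152, 0, 70) shift cm [ 0.48  1.7  -4.79]
```

View pics/w3.png

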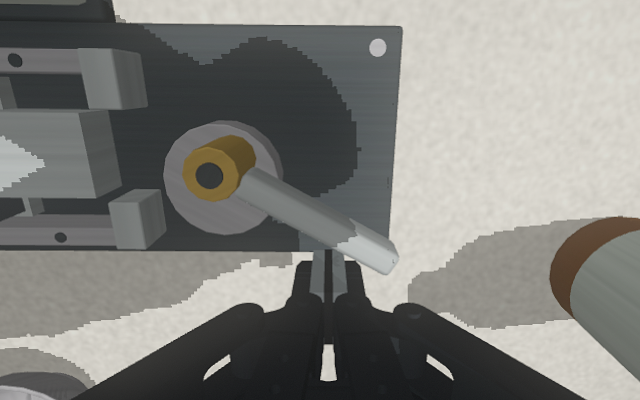

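The lever has reached about 60° and the nose has not moved. I'll continue round the arc.

Call:
step_arm(motion=[[[0.2, 0.6, -1.0, 0, 0, 0, 0], [0.2, 0.5, -1.1, 0, 0, 0, 0], [0, 0.4, -1.1, 0, 0, 0, 0], [0, 0.2, -1.1, 0, 0, 0, 0], [0, 0, -1.1, 0, 0, 0, 0], [0, -0.2, -1.1, 0, 0, 0, 0], [0, -0.4, -1.0, 0, 0, 0, 0], [0, -0.5, -0.95, 0, 0, 0, 0]]])

```text
time: 4.15
position: [0.5355, 0.12, 0.0727]
orientation: [0.712, 0.02, 0.702, -0.015]
wrist_force: [7.8, 2.0, 0.7]
grip_width: -0.0002
```

```bash
python3 -c "
from go import *
show((116,56,70),(106,60,70))
d=snap('wrist','w4')
"
```

```text
t 4.15 pos [0.5355 0.12   0.0727] dock [144.7  32. ] F [7.8 2.  0.7] g -0.0002
tool axes in dock (cols)
 [[ 0.007  1.     0.004]
 [-0.015  0.004 -1.   ]
 [-1.     0.007  0.015]]
(116, 56, 70) shift cm [ 0.21 -2.86 -2.41]
(106, 60, 70) shift cm [ 0.2  -3.86 -2.82]
```

View pics/w4.png

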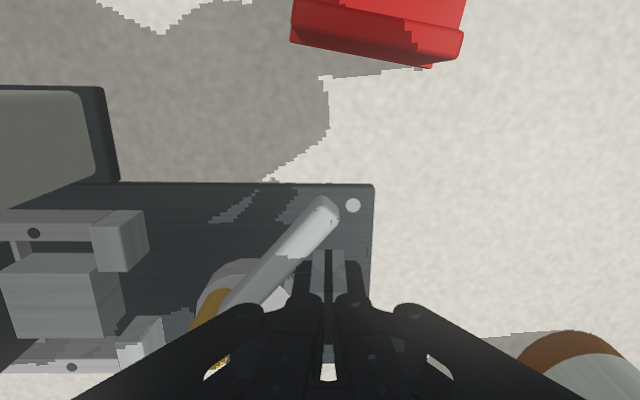

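Call:
step_arm(motion=[[[0.1, -0.6, -0.9, 0, 0, 0, 0], [0.1, -0.8, -0.75, 0, 0, 0, 0], [0, -0.9, -0.6, 0, 0, 0, 0], [0, -0.9, -0.4, 0, 0, 0, 0], [0, -0.9, -0.2, 0, 0, 0, 0], [0, 0, 0, 0, 0, 0, 0]]])

```text
time: 4.7
position: [0.5024, 0.0791, 0.0695]
orientation: [0.71, 0.02, 0.704, -0.017]
wrist_force: [1.1, 3.2, 1.6]
grip_width: 0.0
```

```bash
python3 -c "
from go import *
show((106,60,70))
d=snap('wrist','w5')
"
```

```text
t 4.7 pos [0.5024 0.0791 0.0695] dock [102.2  62.9] F [1.1 3.2 1.6] g 0.0
tool axes in dock (cols)
 [[ 0.005  1.     0.001]
 [-0.008  0.001 -1.   ]
 [-1.     0.005  0.008]]
(106, 60, 70) shift cm [-0.04  0.38  0.29]
```

View pics/w5.png

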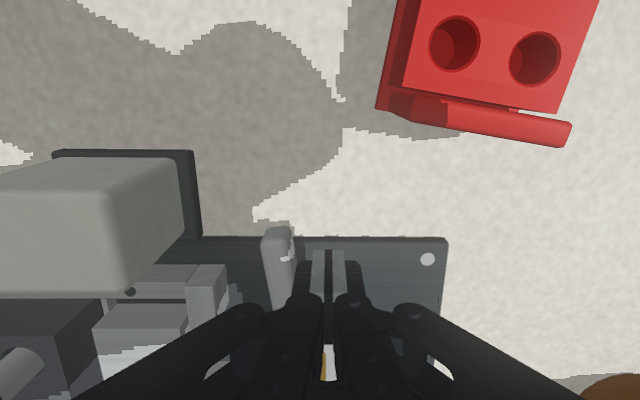

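```bash
python3 -c "
from go import *
d=pickle.load(open('pics/w5.pkl','rb'))
for uv in [(277,229),(262,232),(293,232)]:
  x=loc(p,back(d,uv,.06));print(x,)
e=loc(p,back(d,(277,229),.06));print(np.arctan2(e[0]-91,-(e[1])))
"
```

```text
[83.6808104  87.37390174]
[77.71717145 86.10026034]
[89.93052469 86.07943803]
-3.058019170461952
```

The tip back-projects to 87 mm from the axis, where 85 is expected, and gives a cam angle of about 3.22 rad. I'll back off sideways, lift and check.

Call:
step_arm(motion=[[[0, 1.5, 0, 0, 0, 0, 0], [0, 1.5, 0, 0, 0, 0, 0], [-3.5, 0.5, 0, 0, 0, 0, 0], [-4.0, 0, 0, 0, 0, 0, 0], [-4.0, 0, 1.0, 0, 0, 0, 0], [-1.0, -3.5, 1.5, 0, 0, 0, 0], [0, -4.0, 1.0, 0, 0, 0, 0], [0, -4.0, 1.0, 0, 0, 0, 0]]])

```text
time: 5.42
position: [0.54, -0.0055, 0.1937]
orientation: [0.707, 0.018, 0.707, -0.018]
wrist_force: [0.7, -0.1, -0.3]
grip_width: -0.0003
```

```bash
python3 -c "
from go import *
show((-150,0,190))
d=snap('wrist','w6')
d=snap('side','i6')
a=cv2.imread('pics/i6.png')[150:270,270:410];cv2.imwrite('pics/i6z.png',cv2.resize(a,None,fx=5,fy=5,interpolation=cv2.INTER_CUBIC))
"
```

```text
t 5.42 pos [ 0.54   -0.0055  0.1937] dock [19.7 20.9] F [ 0.7 -0.1 -0.3] g -0.0003
tool axes in dock (cols)
 [[ 0.001  1.     0.003]
 [-0.     0.003 -1.   ]
 [-1.     0.001  0.   ]]
(-150, 0, 190) shift cm [  0.36 -16.97   2.05]
```

View pics/w6.png

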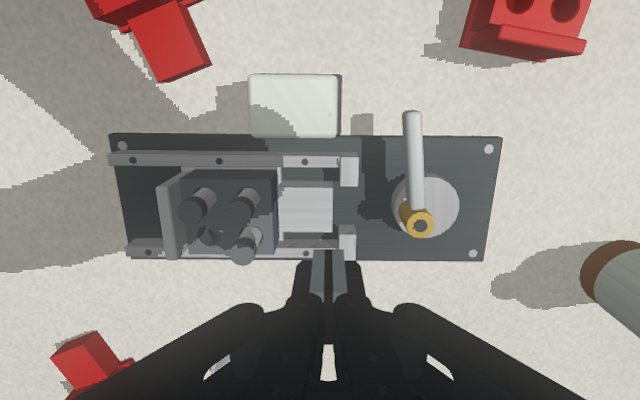

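View pics/i6z.png

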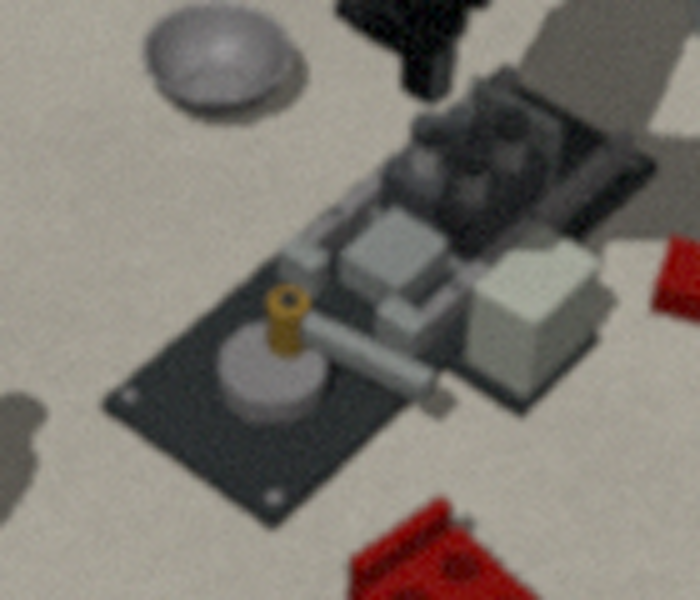

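The cam's low side now faces the carriage, and the nose front is at about u = 332 in the wrist view. I'll measure both.

```bash
python3 -c "
from go import *
d=pickle.load(open('pics/w6.pkl','rb'))
for n,uv,z in [('tip',(412,112),.06),('hub',(420,226),.064),('nose',(332,184),.032),('nose',(332,233),.032),('plate',(157,188),.068),('plate',(167,258),.068),('cornerFL',(502,137),.01),('FR',(484,261),.01),('RL',(110,135),.01)]:
  print(n,loc(p,back(d,uv,z)).round(1))
show((-130,0,190))
"
```

```text
tip [80.2 81.7]
hub [91.9 -2.7]
nose [24.9 21.6]
nose [ 25.1 -22.6]
plate [-102.3   28.2]
plate [-102.9  -28.1]
cornerFL [170.7  57.5]
FR [172.  -61.1]
RL [-164.5   58.3]
t 5.52 pos [ 0.5393 -0.0093  0.1921] dock [15.8 21.4] F [-0.9  0.8  0.1] g -0.0001
tool axes in dock (cols)
 [[-0.001  1.    -0.006]
 [ 0.003 -0.006 -1.   ]
 [-1.    -0.001 -0.003]]
(-130, 0, 190) shift cm [  0.21 -14.57   2.23]
```

Call:
step_arm(motion=[[[0, -3.8, 0.5, 0, 0, 0, 0], [0, -3.8, 0.5, 0, 0, 0, 0], [0, -3.8, 0.5, 0, 0, 0, 0], [0, -3.8, 0.5, 0, 0, 0, 0], [0, 0, 0, 0, 0, 0, 0]]])

```text
time: 5.93
position: [0.5511, -0.1623, 0.1915]
orientation: [0.706, 0.02, 0.708, -0.021]
wrist_force: [0.3, 0.9, -0.5]
grip_width: -0.0
```

```bash
python3 -c "
from go import *
show((-130,0,63))
d=snap('wrist','w7')
"
```

```text
t 5.93 pos [ 0.5511 -0.1623  0.1915] dock [-136.4    1.4] F [ 0.3  0.9 -0.5] g -0.0
tool axes in dock (cols)
 [[-0.001  1.    -0.005]
 [ 0.003 -0.005 -1.   ]
 [-1.    -0.001 -0.003]]
(-130, 0, 63) shift cm [12.85  0.65  0.18]
```

View pics/w7.png

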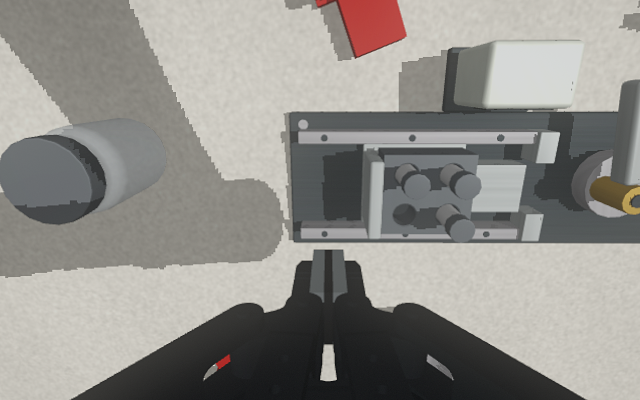

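The fingers are behind the push plate, whose rear top edge spans (366,150) to (372,237). The jar is well clear. Now I'll descend.

Call:
step_arm(motion=[[[3.5, 0, 0.1, 0, 0, 0, 0], [3.5, 0, 0, 0, 0, 0, 0], [3.5, 0, 0, 0, 0, 0, 0], [2.2, 0, 0, 0, 0, 0, 0], [0, 0, 0, 0, 0, 0, 0], [0, 0.8, 0, 0, 0, 0, 0], [0, 0, 0, 0, 0, 0, 0]]])

```text
time: 6.57
position: [0.5546, -0.1485, 0.0668]
orientation: [0.708, 0.018, 0.706, -0.018]
wrist_force: [0.2, -0.6, 0.6]
grip_width: -0.0002
```

```bash
python3 -c "
from go import *
show((-70,0,63))
d=snap('wrist','w8')
"
```

```text
t 6.57 pos [ 0.5546 -0.1485  0.0668] dock [-122.4   -1.3] F [ 0.2 -0.6  0.6] g -0.0002
tool axes in dock (cols)
 [[-0.     1.     0.003]
 [-0.002  0.003 -1.   ]
 [-1.    -0.     0.002]]
(-70, 0, 63) shift cm [ 0.38  5.24 -0.12]
```

View pics/w8.png

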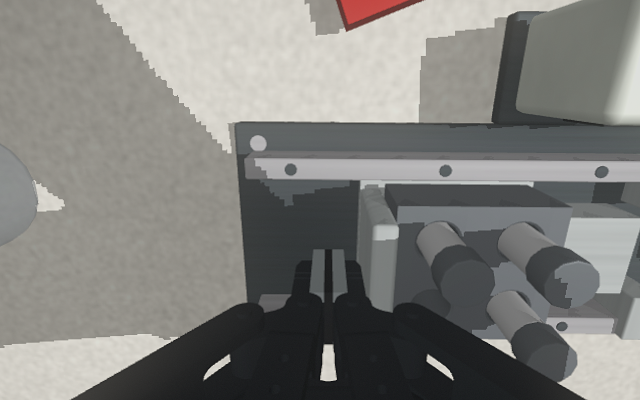

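```bash
python3 -c "
from go import *
d=pickle.load(open('pics/w8.pkl','rb'));s,M=st()
o=np.array(d['xyz'])
for uv in [(345,250),(360,265),(365,295),(398,304),(420,306),(430,312),(500,350)]:
  r=back(d,uv,0)-o
  for off in(-.011,0.):
    n=M[:,2];t=((s['position']+off*n-o)@n)/(r@n);X=o+t*r;print(uv,off,loc(p,X).round(0)-loc(p,s['position']).round(0),round(X[2]*1000))
"
```

```text
(345, 250) -0.011 [10. 11.] 48
(345, 250) 0.0 [11.  0.] 26
(360, 265) -0.011 [15. 11.] 61
(360, 265) 0.0 [17.  0.] 41
(365, 295) -0.011 [15. 11.] 82
(365, 295) 0.0 [17.  0.] 65
(398, 304) -0.011 [25. 12.] 87
(398, 304) 0.0 [29.  0.] 71
(420, 306) -0.011 [32. 12.] 88
(420, 306) 0.0 [37.  1.] 72
(430, 312) -0.011 [34. 12.] 91
(430, 312) 0.0 [39.  1.] 76
(500, 350) -0.011 [48. 12.] 108
(500, 350) 0.0 [56.  1.] 95
```

With the jaws opening along the push direction, the knuckles would come close to the tube caps. I'll lift, turn the tool 90° so its narrow side faces forward, and come back down.

Call:
step_arm(motion=[[[-3, -1.0, 0, 0, 0, 0, 0], [-3, -0.5, 0, 0, 0, 0, 0], [0, 0, 0, -7, 0, 0, 0], [0, 0, 0, -7, 0, 0, 0], [0, 0, 0, -7, 0, 0, 0], [0, 0, 0, -7, 0, 0, 0], [0, 0, 0, -7, 0, 0, 0], [0, 0, 0, -7, 0, 0, 0]]])

```text
time: 7.28
position: [0.5535, -0.1649, 0.1279]
orientation: [0.667, -0.239, 0.664, 0.237]
wrist_force: [-0.4, -0.5, -0.1]
grip_width: 0.0002
```

Call:
step_arm(motion=[[[0, 0, 0, -7, 0, 0, 0], [0, 0, 0, -7, 0, 0, 0], [0, 0, 0, -7, 0, 0, 0], [0, 0, 0, -7, 0, 0, 0], [0, 0, 0, -7, 0, 0, 0], [0, 0, 0, -7, 0, 0, 0], [0, 0, 0, -6, 0, 0, 0], [0, 0, 0, 0, 0, 0, 0]]])

```text
time: 7.95
position: [0.5535, -0.1649, 0.1277]
orientation: [0.513, -0.488, 0.512, 0.486]
wrist_force: [-0.4, 0.2, 0.3]
grip_width: 0.0001
```

```bash
python3 -c "
from go import *
show((-130,0,65));print(st()[0]['q'])
"
```

```text
t 7.95 pos [ 0.5535 -0.1649  0.1277] dock [-138.8   -1.1] F [-0.4  0.2  0.3] g 0.0001
tool axes in dock (cols)
 [[ 0.    -0.003  1.   ]
 [-0.004  1.     0.003]
 [-1.    -0.004  0.   ]]
(-130, 0, 65) shift cm [6.27 0.13 0.88]
[-9.12010496e-03  4.26407997e-01 -2.82461640e-01  2.17514878e-04
 -8.57975243e-01 -4.18095513e-02]
```

Call:
step_arm(motion=[[[3, 0.1, 0, 0, 0, 0, 0], [3, 0, 0, 0, 0, 0, 0], [0.4, 0, 0, 0, 0, 0, 0], [0, 0, 1.2, 0, 0, 0, 0], [0, 0, 0.8, 0, 0, 0, 0], [0, 0, 0.5, 0, 0, 0, 0], [0, 0, 0.5, 0, 0, 0, 0], [0, 0, 0.5, 0, 0, 0, 0]]])

```text
time: 8.62
position: [0.5545, -0.1301, 0.0632]
orientation: [0.513, -0.488, 0.512, 0.486]
wrist_force: [-0.4, -4.8, 2.9]
grip_width: 0.0002
```

```bash
python3 -c "
from go import *
show((-67,0,65))
d=snap('wrist','w9')
d=snap('scene','s9')
a=cv2.imread('pics/s9.png')[165:265,220:380];cv2.imwrite('pics/s9z.png',cv2.resize(a,None,fx=5,fy=5,interpolation=cv2.INTER_CUBIC))
"
```

```text
t 8.62 pos [ 0.5545 -0.1301  0.0632] dock [-104.    -0.3] F [-0.4 -4.8  2.9] g 0.0002
tool axes in dock (cols)
 [[-0.001 -0.001  1.   ]
 [-0.003  1.     0.001]
 [-1.    -0.003 -0.001]]
(-67, 0, 65) shift cm [-0.18  0.02  3.7 ]
```

View pics/w9.png

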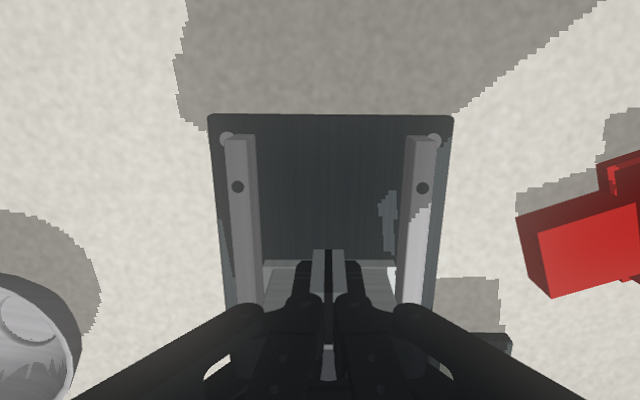

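View pics/s9z.png

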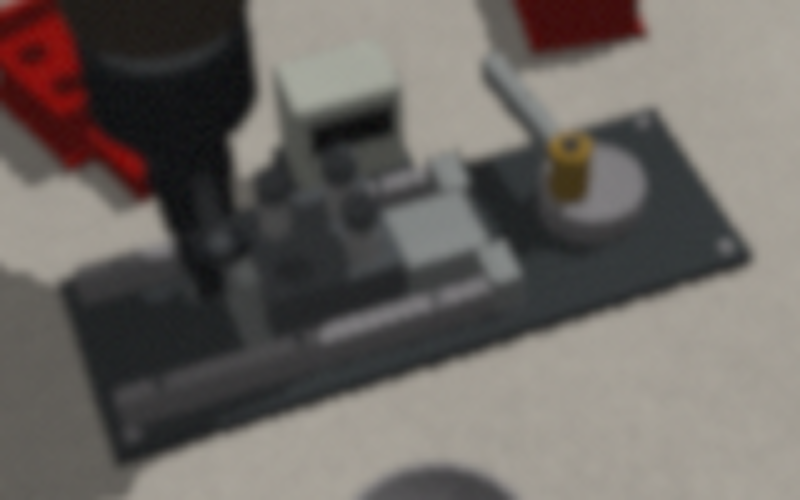

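The carriage is sliding flat at about 5 N with the tubes upright. I'll keep pushing.

Call:
step_arm(motion=[[[0, 0, 0.4, 0, 0, 0, 0], [0, 0, 0.4, 0, 0, 0, 0], [0, 0, 0.4, 0, 0, 0, 0], [0, 0, 0.4, 0, 0, 0, 0], [0, 0, 0.4, 0, 0, 0, 0], [0, 0, 0.4, 0, 0, 0, 0], [0, 0, 0.4, 0, 0, 0, 0], [0, 0, 0.3, 0, 0, 0, 0]]])

```text
time: 9.38
position: [0.5556, -0.0999, 0.0623]
orientation: [0.513, -0.487, 0.513, 0.486]
wrist_force: [-1.0, -5.6, 3.8]
grip_width: 0.0004
```

Call:
step_arm(motion=[[[0, 0, 0.2, 0, 0, 0, 0], [0, 0, 0.2, 0, 0, 0, 0], [0, 0, 0.1, 0, 0, 0, 0]]])

```text
time: 9.63
position: [0.5558, -0.0949, 0.0623]
orientation: [0.513, -0.487, 0.513, 0.486]
wrist_force: [-0.0, -6.3, 4.5]
grip_width: -0.0002
```

```bash
python3 -c "
from go import *
show((-67,0,65))"
```

```text
t 9.63 pos [ 0.5558 -0.0949  0.0623] dock [-68.8   0.3] F [-0.  -6.3  4.5] g -0.0002
tool axes in dock (cols)
 [[-0.001 -0.     1.   ]
 [-0.001  1.     0.   ]
 [-1.    -0.001 -0.001]]
(-67, 0, 65) shift cm [-0.27 -0.03  0.18]
```

Call:
step_arm(motion=[[[0, 0, 0.15, 0, 0, 0, 0], [0, 0, 0.15, 0, 0, 0, 0]]])

```text
time: 9.8
position: [0.5555, -0.0927, 0.0623]
orientation: [0.512, -0.487, 0.514, 0.486]
wrist_force: [-1.5, -15.3, 4.0]
grip_width: 0.0002
```

Call:
step_arm(motion=[[[0, 0, 0.1, 0, 0, 0, 0], [0, 0, 0.1, 0, 0, 0, 0]]])

```text
time: 9.97
position: [0.5554, -0.0925, 0.0624]
orientation: [0.512, -0.487, 0.514, 0.486]
wrist_force: [-0.3, -21.8, 2.9]
grip_width: -0.0001
```

Call:
step_arm(motion=[[[0, 0, 0.1, 0, 0, 0, 0], [0, 0, 0.1, 0, 0, 0, 0]]])

```text
time: 10.13
position: [0.5554, -0.0924, 0.0625]
orientation: [0.511, -0.488, 0.515, 0.485]
wrist_force: [0.5, -30.5, 3.9]
grip_width: -0.0
```

The force rises while the position stalls, so the carriage is against the stops at the expected place (tool at -66 mm). I'll retreat rearward and lift.

Call:
step_arm(motion=[[[0, 0, -0.5, 0, 0, 0, 0], [0, 0, -1.0, 0, 0, 0, 0], [0, 0, -1.5, 0, 0, 0, 0], [-3, 0, -1, 0, 0, 0, 0], [-4, 0, 0, 0, 0, 0, 0], [-4, 0, 0, 0, 0, 0, 0], [-3, 0, 0, 0, 0, 0, 0], [0, 0, 0, 0, 0, 0, 0]]])

```text
time: 10.8
position: [0.5574, -0.1274, 0.209]
orientation: [0.516, -0.491, 0.509, 0.483]
wrist_force: [1.0, 0.1, 1.2]
grip_width: -0.0003
```

Call:
step_arm(motion=[[[0, 0, -3.5, 0, 0, 0, 0], [0, 0, -3.5, 0, 0, 0, 0], [-2, 0, -3, 0, 0, 0, 0], [-2, 0, -3, 0, 0, 0, 0], [0, 0, 0, 0, 0, 0, 0]]])

```text
time: 11.22
position: [0.5481, -0.2615, 0.2449]
orientation: [0.515, -0.488, 0.513, 0.483]
wrist_force: [0.1, 0.3, 0.2]
grip_width: 0.0004
```

```bash
python3 -c "
from go import *
show()
for n,b in [('scene',(165,265,220,380)),('side',(150,270,270,410))]:
  d=snap(n,n+'F');i=cv2.imread('pics/'+n+'F.png')[b[0]:b[1],b[2]:b[3]];cv2.imwrite('pics/'+n+'Fz.png',cv2.resize(i,None,fx=5,fy=5,interpolation=cv2.INTER_CUBIC))
  print(n,((proj(d,[w(p,(74,20,32)),w(p,(74,-20,32)),w(p,(90,85,60))])-[b[2],b[0]])*5).round())
"
```

```text
t 11.22 pos [ 0.5481 -0.2615  0.2449] dock [-235.6   -0.9] F [0.1 0.3 0.2] g 0.0004
tool axes in dock (cols)
 [[-0.003  0.003  1.   ]
 [-0.007  1.    -0.003]
 [-1.    -0.007 -0.003]]
scene [[521. 169.]
 [552. 221.]
 [502.  45.]]
side [[333. 340.]
 [275. 302.]
 [416. 387.]]
```

View pics/sceneFz.png

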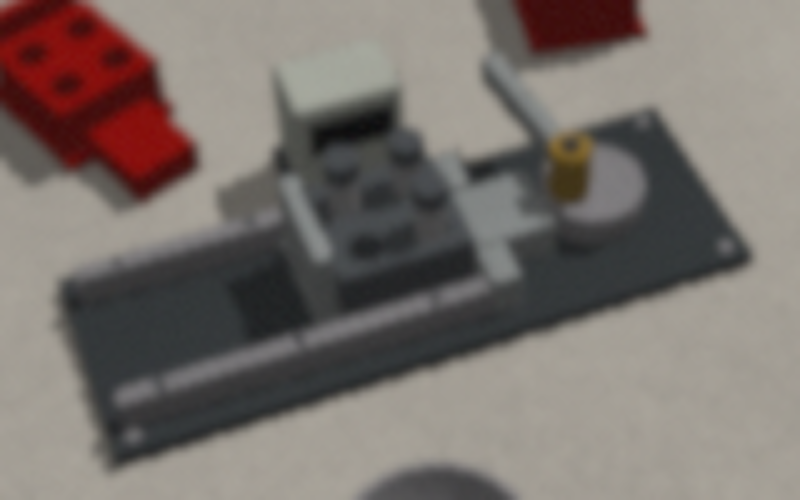

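View pics/sideFz.png

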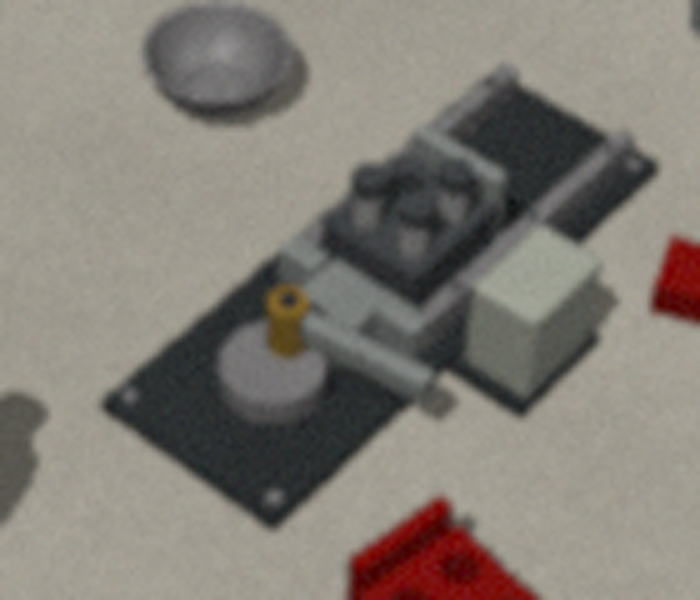

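View pics/sceneF.png

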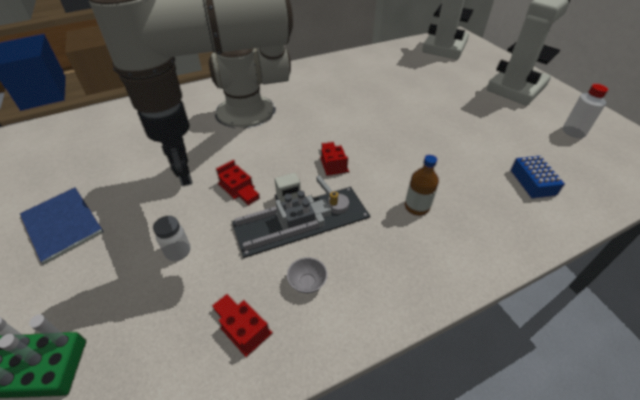

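In the zoomed scene view, the nose's right front corner is at about (552,222), as predicted for home. The tubes stand upright, the lever is square to the left, and the bystanders are where they started. I'll make one numeric check before handing in.

```bash
python3 -c "
from go import *
d=pickle.load(open('pics/sceneF.pkl','rb'))
for u,v in [(283,180),(319,258)]: print('plate rear x (home -56):',loc(p,back(d,(220+u/5-.4,165+v/5-.4),.068)))
print(sign_off())
"
```

```text
plate rear x (home -56): [-52.04826113  28.4081184 ]
plate rear x (home -56): [-52.07878434 -26.97396748]
the job is handed in; nothing more can be done
None
```

The job is done and handed in at about 11 s of the 54 s allowed; `sign_off` reports no verdict.

- **Cam:** I pushed the lever anticlockwise round to the dock's left with the closed fingertips. The wrist view put the cam at about 3.22 rad while the fingers were still at the lever. In a second view after I backed off, the lever tip was 82 mm to the left and 12 mm to the rear of the axis. That is about 3.28 rad, inside the 2.74–3.54 band. The nose was then still at about 25 mm.
- **Carriage:** I pushed it forward at about 5–6 N until the force climbed to about 30 N with no further motion. The tool stood at x = -66 mm, where about -67 was expected for home. I then backed off and lifted clear.
- **Last checks:**
  - The nose corner in the scene picture was where it should be for home.
  - The tubes were upright.
  - The bottle, jar and dish had not visibly moved.
- **Disagreement:** the push plate's rear edge read -52 mm against -56 expected, in the blurry scene image. At about 2 mm calibration plus a pixel of picking error I took that as measurement error. The force rise and the tool position both say it is at the stops.

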